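# Spring check of film reader parts

### The arm

A 6-joint arm with a two-finger parallel gripper is mounted at the origin on the work surface. World frame = base frame: x ahead of the robot, y to its left, z up, the work surface at z = 0. Lengths are in m, angles in degrees, forces in N, time in s.
With the tool pointing down it reaches from about 0.25 to 0.8 m from the base axis. Payload 3.9 kg.
Tool frame: the origin (TCP) lies at the very end of the fingers, on their centre line; the grasp point (between the pads) lies 19 mm behind it (manip.grip_point_offset is the distance from the TCP to the grasp point, in m); y points along the fingers, x is the direction in which the jaws open and shut, and the axes are right-handed (so a half turn about y gives the same grasp; the last joint's range is limited). The gripper opens to 85 mm and grips with 20 to 120 N. Pads are 22 mm wide; open, the fingers measure 114 mm over their backs; the gripper's body (76 mm by 85 mm) begins 54 mm behind the grasp point. The pads swing forward as they close: fully open they stand 13 mm farther back than shut.
Start: joints at [67.724, 14.897, -7.913, 67.191, 0, 90], TCP at [0.199, 0.486, 0.231] pointing down, gripper open.
Joint ranges: [-159.42, 159.42], [-47.68, 98.78], [-73.54, 78.23], [-108.79, 121.32], [-90, 84.71], [-180, 180]. Speed limits (degrees/s): [147.25, 147.25, 180, 180, 180, 180].

### API

Orientations are given as a 3x3 rotation matrix whose columns are the frame's x, y, z axes.
In Python, from bench import manip gives the robot as it stands.
- The arm moves only by the shell command python3 -m crank 'ROWS' [FORCE]. ROWS is JSON, one flat list of numbers, 5 for each row, row after row: the gripper's target within -1 to 1 (shut at 1, half-way at 0, fully open at -1), then the shift along the tool's x, y, z in cm, then the turn about the tool's y in degrees. A call has 1 to 5 rows; each row is the pose to reach, as a shift and turn from the pose commanded when the call began, along the tool's axes at that moment; what a row does not reach only later rows make up. A row lasts 1/10 s, in which the tool goes at most 50 mm and 8.59 degrees, less where a joint would pass 70% of its speed; a pose out of reach is approached as far as the arm can. A call with a gripper value outside its range is refused whole. The fingers move at their own pace and stop on an object; FORCE is the grip in N (left out, the last holds). Time passes only in rows, so rows that repeat a pose let the fingers close. It gives the time, the measured TCP pose, the force and the opening at its end, in the units of the state.
- manip.read_state(): the state, without advancing time (a new reading comes with each control period).
- manip.capture(name): name is "scene" or "top" or "wrist"; returns a dict with "pixels" (420x560x3 uint8, blue, green, red), "fx", "fy", "cx", "cy" (pixels), "cam_to_world" (4x4, takes a point from camera to world coordinates); the wrist camera has in their place "T_tool_cam" (4x4, takes a point from camera to tool coordinates, whose origin is the TCP and whose axes are the tool frame's). Camera axes: x right, y down, z forward; pixel columns grow to the right and rows downward; lengths in m; the calibration is good to about 2 mm. A picture is of the moment at which its call begins: read the wrist's pose just before it. There is no depth.
- manip.sign_off(): hands the job in, once; it reports no verdict.
The state is a dict: "t": time; "q": joint angles; "joint_velocities": joint speeds; "joint_efforts": joint torques, N m; "eef_pos": TCP position; "eef_rot": TCP orientation; "ft_force": force on the tool from outside, world axes, zero at the start; "ft_torque": the same for the moment, N m; "width": finger opening in m.
Only numpy, scipy, OpenCV 4.12 (cv2) and the standard library are available. Lean on these libraries where they do the work, as an engineer would, in place of code of your own. Each camera call takes 0.05 s, during which the arm holds its last target.

### The job

Check the springs of three serviced film-reader parts on the tiled shelf: with shut fingertips, lightly press down the top cap of the reel spindle, then the steel plate of the film gate, then the fluted bakelite knob, in that order, one at a time, each sinking a few millimetres and then being let go so that it springs back up. Pick up, push aside or tip nothing on the shelf or table, and do not touch the two glass lenses.

Things in the scene. Friction and masses are not known exactly. Their poses are not given: they have to be found in the camera images.
- spindle_top (a point): Centre of the flat top of the silver reel spindle's cap: the spot to press. The cap is a 26 mm disc, 12 mm thick, on a slim post, 76 mm above the tiled shelf; a 38 mm flange lies 35 mm below its top.
- spindle_cap (a joint): How far (m) the spindle's cap is pressed straight down. Reads 0 at rest and grows as it is pressed, to 0.012 m at its stop. The spring starts to give at about 1 N and takes about 5 N at 7 mm and 8 N at the stop; it springs back by itself when let go.
- spindle: The loose reel spindle (0.6 kg): round foot 80 mm across, 76 mm tall in all. Origin: centre of its underside.
- gate_top (a point): Centre of the flat top of the film gate's steel plate: the spot to press. The plate is 50 x 76 mm, plain, level, 38 mm above the shelf, standing 18 mm above the rails of its dark steel frame.
- gate_plate (a joint): How far (m) the gate plate is pressed straight down. Reads 0 at rest and grows as it is pressed, to 0.012 m at its stop. The spring starts to give at about 1 N and takes about 5 N at 7 mm and 8 N at the stop; it springs back by itself when let go.
- gate: The loose film gate (0.6 kg): dark rectangular frame 80 x 110 mm (x, y of its own axes) with the sprung plate in it. Origin: centre of its underside.
- knob_top (a point): Centre of the flat top of the fluted dark green bakelite knob: the spot to press. The knob is 46 mm across its flutes, 19 mm thick, its top 58 mm above the shelf.
- knob_cap (a joint): How far (m) the knob is pressed straight down. Reads 0 at rest and grows as it is pressed, to 0.012 m at its stop. The spring starts to give at about 1 N and takes about 5 N at 7 mm and 8 N at the stop; it springs back by itself when let go.
- knob: The loose knob unit (0.6 kg): grey square base 78 x 78 x 22 mm, the knob above it on a shaft. Origin: centre of its underside.
- shelf: The fixed tiled shelf, 310 x 660 mm (x, y), its top 110 mm above the table; a brass bin with spent bulbs is swung out below its front edge, to 240 mm in front of the origin. Origin: at table height below the middle of the shelf.
- lens1: Loose clear glass lens in a dark metal cell, 56 mm across, 22 mm tall, on the shelf; not to be touched. Origin: centre of its underside.
- lens2: Loose clear glass lens in a dark metal cell, 44 mm across, 30 mm tall, on the shelf; not to be touched. Origin: centre of its underside.
- reel: Empty grey film reel lying flat on the shelf, 90 mm across, 25 mm tall; a bystander. Origin: centre of its underside.
- jar: Amber glass jar with a steel cap, 52 mm across, 58 mm tall, on the shelf; a bystander. Origin: centre of its underside.
- lamp: Lamp bulb standing in a white ceramic foot, 44 mm across, 57 mm tall, on the shelf; a bystander. Origin: centre of its underside.
- screwdriver: Screwdriver 160 mm long lying on the table to the left of the shelf; a bystander. Origin: below its middle, x axis towards its tip.

How it is judged:
By the outcome, as a careful person would: the job done as asked, in the order asked, and still so for the second after the job is handed in, with the robot touching nothing.
It also fails if it takes over 48 s, if anything falls off the work surface, if the arm or the gripper's body presses on something with over 40 N, if the wrist force passes 120 N, or if a joint passes its speed limit or range.

## Working session

There is one attempt and no reset: what is moved stays moved. The work goes in short steps, Python scripts to look and compute and a shell command to move; the robot and the scene stay as the last step left them, time stands still between calls to the robot, and variables do not carry over. Pictures are saved under pics/ and viewed, and the job is handed in when it is done.

```bash
ls; mkdir -p pics
python3 - <<'E'
from bench import manip
import cv2,json
s=manip.read_state()
for k,v in s.items(): print(k,v)
for n in("scene","top"):
    c=manip.capture(n); cv2.imwrite(f"pics/{n}0.png",c["pixels"]); print(n,c["fx"],c["cx"],c["cy"],c["cam_to_world"])
E
```

```text
pics
t 0.0
q [ 6.77216729e+01  1.49350401e+01 -7.98713044e+00  6.71893365e+01
  1.15902041e-03  8.99993969e+01]
joint_velocities [-0.05479834  0.03985462 -0.03050494 -0.10947411 -0.1097046   0.01899168]
joint_efforts [-5.92732831e-04 -4.05680394e+01  2.53923368e+01  1.87893858e-02
 -8.08301206e-05 -1.80390981e-05]
eef_pos [0.19876427 0.48517711 0.23046218]
eef_rot [[ 3.79095702e-01 -7.56521106e-04 -9.25357162e-01]
 [ 9.25355424e-01 -1.79321933e-03  3.79096456e-01]
 [-1.94616282e-03 -9.99998106e-01  2.02491690e-05]]
ft_force [ 0.49107582 -0.45036727  0.33615316]
ft_torque [0.03043252 0.04933731 0.05679023]
width 0.08516811648378331
scene 527.7463131587388 277.95890878982664 212.61540470913658 [[-0.07589533  0.62693758 -0.7753639   1.44802968]
 [ 0.99699947  0.03583659 -0.06861334  0.20821536]
 [-0.01522988 -0.77824483 -0.62777627  0.89715015]
 [ 0.          0.          0.          1.        ]]
top 385.23608486076165 277.3136900638856 203.70786280898295 [[ 0.00278571 -0.99263443  0.12111616  0.43385718]
 [-0.99916412 -0.0077025  -0.04014646  0.15338772]
 [ 0.04078365 -0.12090308 -0.99182616  0.94265011]
 [ 0.          0.          0.          1.        ]]
```

View pics/scene0.png

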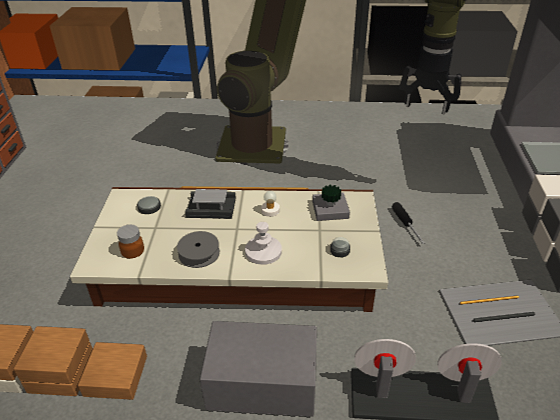

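View pics/top0.png

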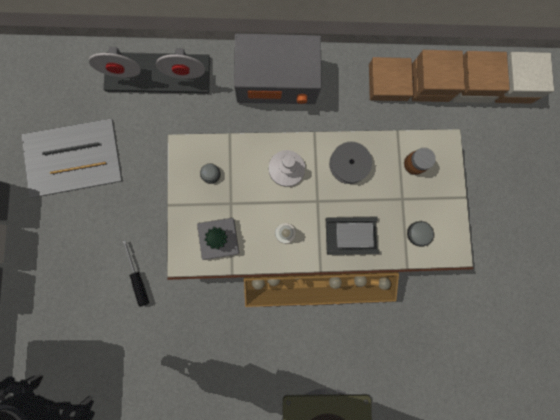

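The top view shows the spindle cap near (289,158), the gate plate near (355,235) and the knob near (216,237). The lenses are at (210,173) and (421,233). Next I'll zoom in for accurate centres.

Run:
```python
import cv2,numpy as np
t=cv2.imread('pics/top0.png'); s=cv2.imread('pics/scene0.png')
def crop(im,cx,cy,r=33): return cv2.resize(im[cy-r:cy+r,cx-r:cx+r],(264,264),interpolation=cv2.INTER_CUBIC)
a=np.hstack([crop(t,288,163),crop(t,352,236),crop(t,217,238)])
b=np.hstack([crop(s,263,240),crop(s,211,204),crop(s,331,200)])
cv2.imwrite('pics/z0.png',np.vstack([a,b]))
```

```text
(no output)
```

View pics/z0.png

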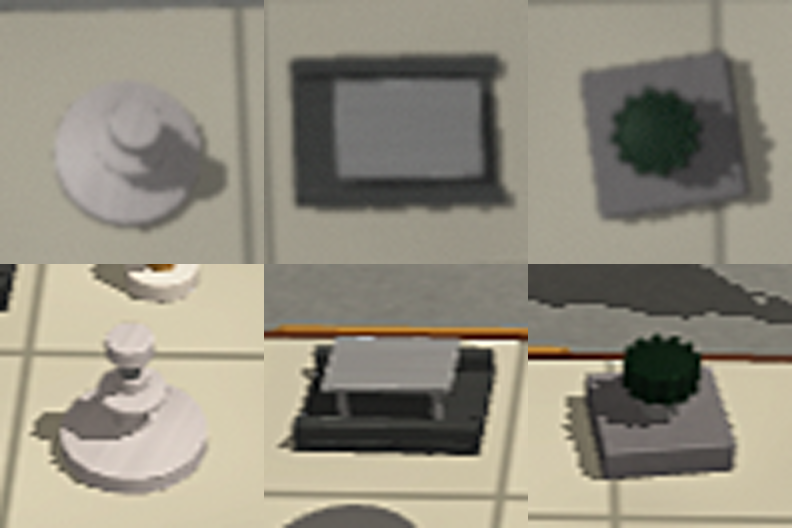

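```bash
cat > h.py <<'E'
import numpy as np
def ray(c,u,v):
    T=np.array(c["cam_to_world"]); d=T[:3,:3]@np.array([(u-c["cx"])/c["fx"],(v-c["cy"])/c["fy"],1]); return T[:3,3],d/np.linalg.norm(d)
def plane(c,u,v,z):
    o,d=ray(c,u,v); return o+d*(z-o[2])/d[2]
def tri(a,b):
    A=np.zeros((3,3));B=np.zeros(3)
    for o,d in(a,b):
        P=np.eye(3)-np.outer(d,d);A+=P;B+=P@o
    return np.linalg.solve(A,B)
E
python3 - <<'E'
from h import *
from bench import manip
ct=manip.capture("top");cs=manip.capture("scene")
np.set_printoptions(precision=4,suppress=True)
for n,z,t,s in(("spindle",.186,(288.2,161.3),(262.5,225)),("gate",.148,(355.2,235.3),(209.75,196.1)),("knob",.168,(216,238),(331.5,189.5))):
    print(n,plane(ct,*t,z),plane(cs,*s,z),tri(ray(ct,*t),ray(cs,*s)))
print("others, shelf corners")
for n,z,t in(("lamp",.167,(286,232)),("lens1?",.132,(421,233)),("lens2?",.14,(210,173)),("jar",.168,(424,159)),("foot",.12,(287,168.5)),("reel",.135,(351,162)),("c",.11,(167,136)),("c",.11,(463,130)),("c",.11,(471,267)),("c",.11,(168,275)),("bin",.05,(246,306))):
    print(n,plane(ct,*t,z))
E
```

```text
spindle [0.6123 0.1011 0.186 ] [0.6126 0.1014 0.186 ] [0.6123 0.1012 0.1858]
gate [ 0.4661 -0.0408  0.148 ] [ 0.47   -0.0391  0.148 ] [ 0.4661 -0.0408  0.1451]
knob [0.4587 0.2441 0.168 ] [0.4552 0.2461 0.168 ] [0.4585 0.2449 0.1703]
others, shelf corners
lamp [0.4713 0.1043 0.167 ]
lens1? [ 0.4722 -0.1866  0.132 ]
lens2? [0.5959 0.263  0.14  ]
jar [ 0.625  -0.1845  0.168 ]
foot [0.6118 0.0992 0.12  ]
reel [ 0.6244 -0.0383  0.135 ]
c [0.6837 0.363  0.11  ]
c [ 0.7079 -0.3031  0.11  ]
c [ 0.3998 -0.3034  0.11  ]
c [0.3824 0.3498 0.11  ]
bin [0.3099 0.1873 0.05  ]
```

```bash
python3 -m crank '[1,-8.5,0,-22.5,0,1,-8.5,0,-22.5,0,1,-8.5,0,-22.5,0,1,-8.5,0,-22.5,0,1,-8.5,0,-22.5,0]' 20
```

```text
t: 0.7
eef_pos: [0.3764, 0.3199, 0.2313]
eef_rot: [[0.38, 0.0, -0.925], [0.925, -0.0, 0.38], [-0.0, -1.0, -0.0]]
ft_force: [0.2, -0.0, -0.4]
width: 0.0121
```

```bash
python3 -m crank '[1,-8,0,-21,0,1,-8,0,-21,0,1,-8,0,-21,0,1,-8,0,-21,0,1,-8,0,-21,0]' && python3 -m crank '[1,-3.4,0,-9.3,0,1,-3.4,0,-9.3,0,1,-3.4,0,-9.3,0,1,-3.4,0,-9.3,0,1,-3.4,0,-9.3,0]'
cat > w.py <<'E'
import sys,cv2
from h import *
from bench import manip
np.set_printoptions(precision=4,suppress=True)
def project(P,c,s):
    R=np.array(s["eef_rot"]);p=R.T@(np.array(P)-s["eef_pos"]); T=np.linalg.inv(np.array(c["T_tool_cam"])); q=T[:3,:3]@p+T[:3,3]
    return c["fx"]*q[0]/q[2]+c["cx"],c["fy"]*q[1]/q[2]+c["cy"]
if __name__=="__main__":
    n=sys.argv[1];P=[float(a) for a in sys.argv[2:5]]
    s=manip.read_state();c=manip.capture("wrist")
    print(s["t"],s["eef_pos"],s["ft_force"],s["width"],project(P,c,s),"tcp px",project(s["eef_pos"],c,s)); im=c["pixels"].copy()
    cv2.imwrite(f"pics/{n}.png",im)
    for k in("top","scene"): cv2.imwrite(f"pics/{n}_{k}.png",manip.capture(k)["pixels"])
E
python3 w.py sp .6123 .1012 .186
```

```text
t: 1.2
eef_pos: [0.5416, 0.1652, 0.2309]
eef_rot: [[0.382, 0.001, -0.924], [0.924, -0.001, 0.382], [-0.0, -1.0, -0.001]]
ft_force: [-0.0, 0.7, -0.3]
width: 0.0002
t: 1.7
eef_pos: [0.6113, 0.102, 0.231]
eef_rot: [[0.379, -0.001, -0.926], [0.926, 0.0, 0.379], [-0.0, -1.0, 0.001]]
ft_force: [-0.2, -0.4, -0.2]
width: 0.0003
1.7 [0.6113 0.102  0.231 ] [-0.2429 -0.3704 -0.2267] 0.00034369168494446635 (np.float64(274.999793683099), np.float64(239.78498390790287)) tcp px (np.float64(275.0458448523638), np.float64(278.0255722898347))
```

View pics/sp.png

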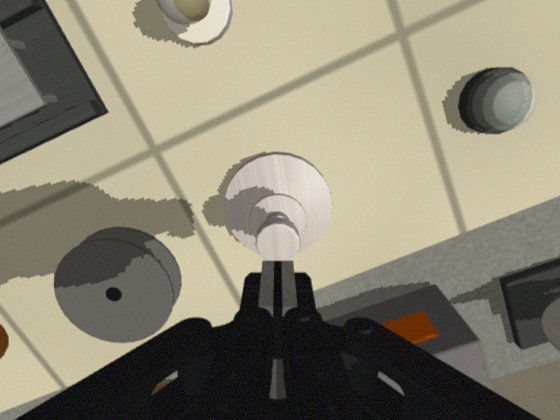

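View pics/sp_scene.png

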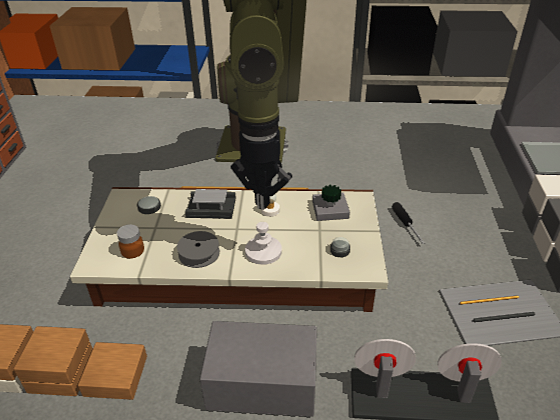

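In the wrist view the cap is at about (277,241), in line with the fingertips, which are at column 277. The tool is centred over the spindle, so I'll descend.

```bash
python3 -m crank '[1,0,1.5,0,0,1,0,3,0,0,1,0,4,0,0,1,0,4.2,0,0,1,0,4.2,0,0]' && python3 -m crank '[1,0,0.1,0,0,1,0,0.2,0,0,1,0,0.3,0,0,1,0,0.3,0,0,1,0,0.3,0,0]'
```

```text
t: 2.35
eef_pos: [0.6118, 0.1019, 0.1893]
eef_rot: [[0.378, -0.0, -0.926], [0.926, -0.0, 0.378], [-0.0, -1.0, 0.0]]
ft_force: [0.2, -0.5, 0.4]
width: 0.0002
t: 2.85
eef_pos: [0.6122, 0.1015, 0.1864]
eef_rot: [[0.379, 0.0, -0.925], [0.925, -0.0, 0.379], [0.0, -1.0, -0.0]]
ft_force: [0.0, -0.2, -0.3]
width: 0.0002
```

```bash
python3 -m crank '[1,0,0.1,0,0,1,0,0.2,0,0,1,0,0.3,0,0,1,0,0.3,0,0,1,0,0.3,0,0]'
```

```text
t: 3.35
eef_pos: [0.6123, 0.1015, 0.1836]
eef_rot: [[0.379, 0.001, -0.925], [0.925, -0.0, 0.379], [0.0, -1.0, -0.001]]
ft_force: [-0.4, -0.9, 2.1]
width: -0.0001
```

```bash
python3 -m crank '[1,0,0.1,0,0,1,0,0.2,0,0,1,0,0.3,0,0,1,0,0.35,0,0,1,0,0.35,0,0]'; python3 w.py sp2 .6123 .1012 .186; python3 -c "
import cv2,numpy as np
s=cv2.imread('pics/sp2_scene.png');w=cv2.imread('pics/sp2.png')
cv2.imwrite('pics/sp2z.png',np.hstack([cv2.resize(s[190:270,213:313],(400,320)),cv2.resize(w[140:300,180:380],(400,320))]))"
```

```text
t: 3.85
eef_pos: [0.6123, 0.1015, 0.18]
eef_rot: [[0.379, 0.0, -0.925], [0.925, -0.0, 0.379], [0.0, -1.0, -0.0]]
ft_force: [0.1, -0.3, 3.9]
width: -0.0004
3.85 [0.6123 0.1015 0.18  ] [ 0.114  -0.277   3.8534] -0.00038145526411850045 (np.float64(274.30744336504745), np.float64(285.2965017487271)) tcp px (np.float64(275.0448167619551), np.float64(278.0261937044244))
```

View pics/sp2z.png

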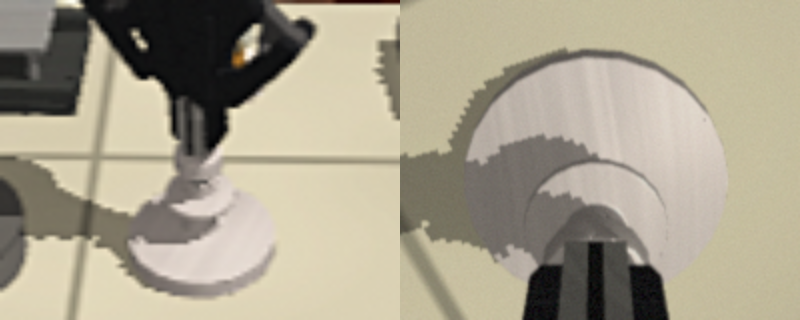

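The fingertips sit centred on the cap at 3.9 N, about 5–6 mm down, and the foot hasn't moved. I'll release it.

```bash
python3 -m crank '[1,0,-0.3,0,0,1,0,-0.6,0,0,1,0,-1.5,0,0,1,0,-3.5,0,0,1,0,-5,0,0]'; python3 w.py sp3 .6123 .1012 .186
python3 - <<'E'
import cv2,numpy as np
a=cv2.imread('pics/scene0.png');b=cv2.imread('pics/sp3_scene.png')
cv2.imwrite('pics/sp3z.png',np.hstack([cv2.resize(x[190:270,213:313],(400,320)) for x in(a,b)]))
s=np.array([.6123,.1015]);d=np.array([.4672,-.0402])-s
print("gate x,z cm",100*(d@[.379,.925]),100*(d@[-.925,.379]))
E
```

```text
t: 4.5
eef_pos: [0.6117, 0.1016, 0.2305]
eef_rot: [[0.379, -0.001, -0.925], [0.925, 0.0, 0.379], [-0.0, -1.0, 0.001]]
ft_force: [-0.1, -0.0, -0.2]
width: -0.0003
4.5 [0.6117 0.1016 0.2305] [-0.0771 -0.0291 -0.1931] -0.0002834094403797413 (np.float64(275.38890100651196), np.float64(239.31036065613256)) tcp px (np.float64(275.0457940329009), np.float64(278.02610769108963))
gate x,z cm -18.60654 8.051319999999997
```

View pics/sp3z.png

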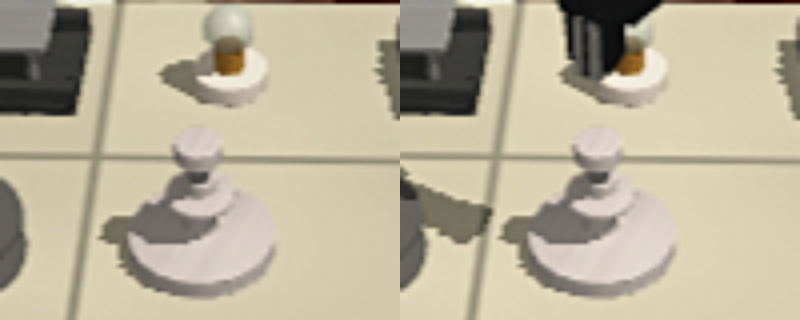

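The spindle has sprung back and hasn't moved. On to the gate.

```bash
python3 -m crank '[1,-18.6,0,8.1,0,1,-18.6,0,8.1,0,1,-18.6,0,8.1,0,1,-18.6,0,8.1,0,1,-18.6,0,8.1,0]'; python3 -m crank '[1,0,2,0,0,1,0,3.5,0,0,1,0,4,0,0,1,0,4,0,0,1,0,4,0,0]'; python3 w.py g1 .4672 -.0402 .148
```

```text
t: 5.15
eef_pos: [0.4605, -0.0423, 0.2284]
eef_rot: [[0.383, -0.007, -0.924], [0.924, -0.001, 0.383], [-0.003, -1.0, 0.006]]
ft_force: [0.0, -0.1, -0.8]
width: -0.0001
t: 5.65
eef_pos: [0.4671, -0.0396, 0.1899]
eef_rot: [[0.379, -0.0, -0.926], [0.926, 0.0, 0.379], [0.0, -1.0, 0.0]]
ft_force: [-0.2, -0.4, -0.8]
width: 0.0001
5.65 [ 0.4671 -0.0396  0.1899] [-0.2051 -0.3708 -0.7944] 0.00011334384995475784 (np.float64(274.59420656235176), np.float64(240.37920293740717)) tcp px (np.float64(275.04505057875764), np.float64(278.02544875161226))
```

View pics/g1.png

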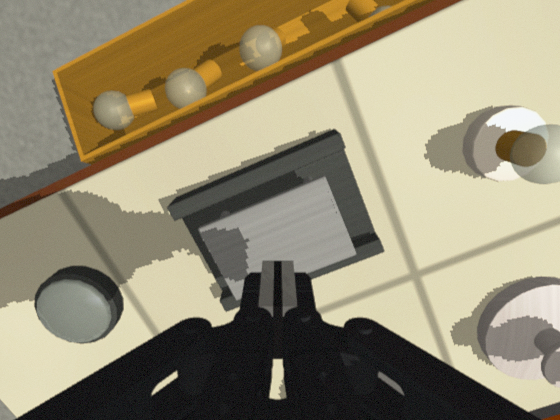

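The plate's centre projects to about (278,243) against (275,240) predicted, within 2 mm. I'll descend.

```bash
python3 -m crank '[1,0,1.5,0,0,1,0,3,0,0,1,0,3.7,0,0,1,0,3.9,0,0,1,0,3.9,0,0]'; python3 -m crank '[1,0,0.1,0,0,1,0,0.2,0,0,1,0,0.3,0,0,1,0,0.4,0,0,1,0,0.4,0,0]'
```

```text
t: 6.3
eef_pos: [0.4669, -0.0399, 0.151]
eef_rot: [[0.379, 0.0, -0.925], [0.925, -0.0, 0.379], [0.0, -1.0, -0.0]]
ft_force: [-0.7, 0.2, 0.6]
width: 0.0004
t: 6.8
eef_pos: [0.467, -0.0399, 0.147]
eef_rot: [[0.379, 0.001, -0.925], [0.925, -0.0, 0.379], [0.0, -1.0, -0.001]]
ft_force: [-0.3, -0.3, 2.5]
width: -0.0
```

```bash
python3 -m crank '[1,0,0.1,0,0,1,0,0.2,0,0,1,0,0.3,0,0,1,0,0.35,0,0,1,0,0.35,0,0]'; python3 w.py g2 .4672 -.0402 .148; python3 -c "
import cv2,numpy as np
s=cv2.imread('pics/g2_scene.png');w=cv2.imread('pics/g2.png')
cv2.imwrite('pics/g2z.png',np.hstack([cv2.resize(s[165:245,161:261],(400,320)),cv2.resize(w[140:300,180:380],(400,320))]))"
```

```text
t: 7.3
eef_pos: [0.467, -0.0399, 0.1435]
eef_rot: [[0.379, 0.001, -0.925], [0.925, -0.0, 0.379], [0.0, -1.0, -0.001]]
ft_force: [1.1, 0.2, 2.8]
width: -0.0
7.3 [ 0.467  -0.0399  0.1435] [1.0815 0.2396 2.8114] -1.8230716818664664e-05 (np.float64(274.57473321435964), np.float64(283.79284940607386)) tcp px (np.float64(275.0447146753705), np.float64(278.0260717378459))
```

View pics/g2z.png

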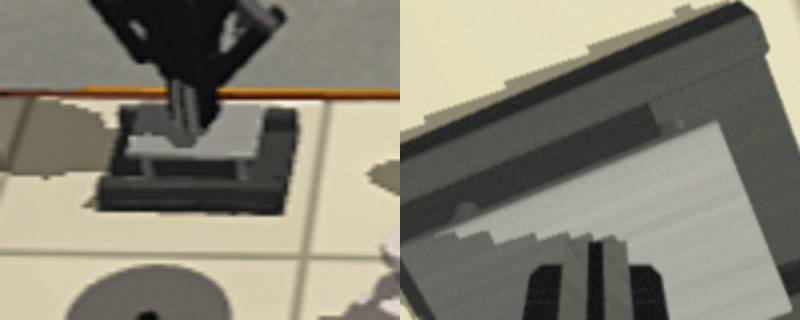

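```bash
python3 -m crank '[1,0,0.1,0,0,1,0,0.15,0,0,1,0,0.15,0,0]'; python3 -c "
from bench import manip
print(manip.read_state()['ft_force'])"; python3 -m crank '[1,0,0,0,0]'
```

```text
t: 7.75
eef_pos: [0.467, -0.0399, 0.1419]
eef_rot: [[0.379, 0.001, -0.925], [0.925, -0.0, 0.379], [0.0, -1.0, -0.001]]
ft_force: [0.5, -0.4, 4.1]
width: 0.0
[ 0.51534485 -0.42984546  4.14007742]
t: 7.85
eef_pos: [0.467, -0.0399, 0.142]
eef_rot: [[0.379, 0.001, -0.925], [0.925, -0.0, 0.379], [0.0, -1.0, -0.001]]
ft_force: [1.6, 0.4, 3.5]
width: 0.0002
```

```bash
python3 -m crank '[1,0,-0.3,0,0,1,0,-0.6,0,0,1,0,-1.5,0,0,1,0,-5,0,0,1,0,-8.9,0,0]'; python3 -m crank '[1,0,0,0,0]'; python3 w.py g3 .4672 -.0402 .148; python3 -c "
import cv2,numpy as np
s=cv2.imread('pics/g3_scene.png');w=cv2.imread('pics/scene0.png')
cv2.imwrite('pics/g3z.png',np.hstack([cv2.resize(x[165:245,161:261],(400,320)) for x in (w,s)]))"
```

```text
t: 8.35
eef_pos: [0.4642, -0.0397, 0.2305]
eef_rot: [[0.379, -0.006, -0.925], [0.925, 0.001, 0.379], [-0.002, -1.0, 0.006]]
ft_force: [1.5, 0.4, 0.1]
width: 0.0005
t: 8.45
eef_pos: [0.469, -0.0401, 0.2356]
eef_rot: [[0.379, 0.007, -0.925], [0.925, -0.001, 0.379], [0.002, -1.0, -0.007]]
ft_force: [0.4, -0.1, -0.0]
width: 0.0001
8.45 [ 0.469  -0.0401  0.2356] [ 0.3612 -0.1317 -0.0095] 9.011886515538209e-05 (np.float64(274.4509409831193), np.float64(209.26943971964212)) tcp px (np.float64(275.04108798605887), np.float64(278.0254875351858))
```

View pics/g3z.png

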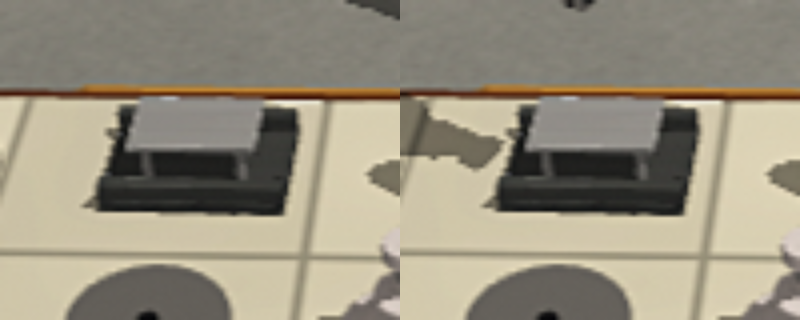

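The plate is back up and the frame hasn't moved. Now the knob.

```bash
python3 -m crank '[1,13,0,5.8,0,1,13,0,5.8,0,1,13,0,5.8,0,1,13,0,5.8,0,1,13,0,5.8,0]'; python3 -m crank '[1,13,0,5.8,0,1,13,0,5.8,0,1,13,0,5.8,0,1,13,0,5.8,0,1,13,0,5.8,0]';python3 -m crank '[1,0,1.5,0,0,1,0,2.5,0,0,1,0,2.5,0,0]'; python3 w.py k1 .4578 .2448 .168
```

```text
t: 9.1
eef_pos: [0.4609, 0.1028, 0.2292]
eef_rot: [[0.377, -0.004, -0.926], [0.926, -0.001, 0.377], [-0.003, -1.0, 0.003]]
ft_force: [-0.4, 0.6, -0.6]
width: -0.0
t: 9.6
eef_pos: [0.4575, 0.2437, 0.2297]
eef_rot: [[0.379, -0.002, -0.925], [0.925, -0.002, 0.379], [-0.003, -1.0, 0.001]]
ft_force: [0.4, -0.3, 0.9]
width: -0.0003
t: 9.9
eef_pos: [0.4568, 0.2422, 0.204]
eef_rot: [[0.381, -0.004, -0.924], [0.924, -0.002, 0.381], [-0.004, -1.0, 0.003]]
ft_force: [-0.2, -0.2, 1.0]
width: 0.0003
9.9 [0.4568 0.2422 0.204 ] [-0.1562 -0.1797  1.0412] 0.0003400061789624404 (np.float64(280.8202306759549), np.float64(244.44388036066798)) tcp px (np.float64(275.0483617274478), np.float64(278.02684581703215))
```

View pics/k1.png

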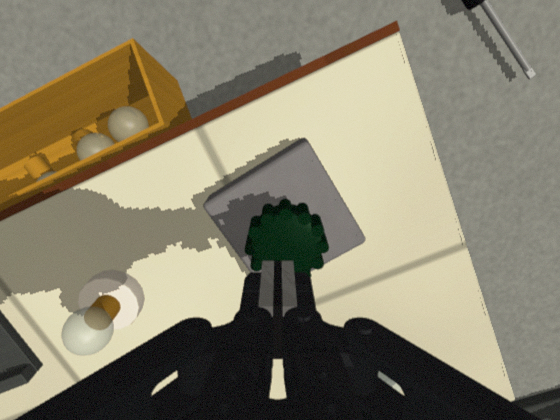

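The knob spans columns 246–328, so its centre is about 287, while the tips are at 277. I'll shift +5 mm in tool x and descend.

```bash
python3 -m crank '[1,0.5,0,0,0,1,0.5,1.5,0,0,1,0.5,2.8,0,0,1,0.5,3.2,0,0,1,0.5,3.2,0,0]'; python3 -m crank '[1,0,0.1,0,0,1,0,0.2,0,0,1,0,0.3,0,0,1,0,0.4,0,0,1,0,0.4,0,0]'
```

```text
t: 10.55
eef_pos: [0.4597, 0.2494, 0.1736]
eef_rot: [[0.379, -0.001, -0.925], [0.925, -0.0, 0.379], [-0.0, -1.0, 0.0]]
ft_force: [-0.1, -0.3, 0.9]
width: -0.0003
t: 11.05
eef_pos: [0.4598, 0.2492, 0.1698]
eef_rot: [[0.379, -0.0, -0.925], [0.925, -0.0, 0.379], [-0.0, -1.0, -0.0]]
ft_force: [0.4, 0.6, 0.2]
width: -0.0002
```

```bash
python3 -m crank '[1,0,-0.2,0,0,1,-0.3,-0.2,0,0,1,-0.3,-0.2,0,0,1,-0.3,0,0,0,1,-0.3,0.1,0,0]'; python3 -m crank '[1,0,0.1,0,0,1,0,0.2,0,0,1,0,0.3,0,0,1,0,0.4,0,0,1,0,0.4,0,0]';  python3 w.py k2 .4578 .2448 .168; python3 -c "
import cv2,numpy as np
s=cv2.imread('pics/k2_scene.png');w=cv2.imread('pics/k2.png')
cv2.imwrite('pics/k2z.png',np.hstack([cv2.resize(s[155:235,281:381],(400,320)),cv2.resize(w[140:300,180:380],(400,320))]))"
```

```text
t: 11.55
eef_pos: [0.4586, 0.2465, 0.1686]
eef_rot: [[0.379, -0.0, -0.925], [0.925, -0.0, 0.379], [-0.0, -1.0, 0.0]]
ft_force: [-0.7, 0.1, 0.6]
width: 0.0002
t: 12.05
eef_pos: [0.4586, 0.2465, 0.1648]
eef_rot: [[0.379, -0.0, -0.925], [0.925, -0.0, 0.379], [-0.0, -1.0, 0.0]]
ft_force: [-0.8, -1.0, 2.0]
width: -0.0
12.05 [0.4586 0.2465 0.1648] [-0.775  -0.9836  2.002 ] -1.9189249702908736e-05 (np.float64(270.784090120503), np.float64(281.4375802431332)) tcp px (np.float64(275.04514220315156), np.float64(278.02602989916824))
```

View pics/k2z.png

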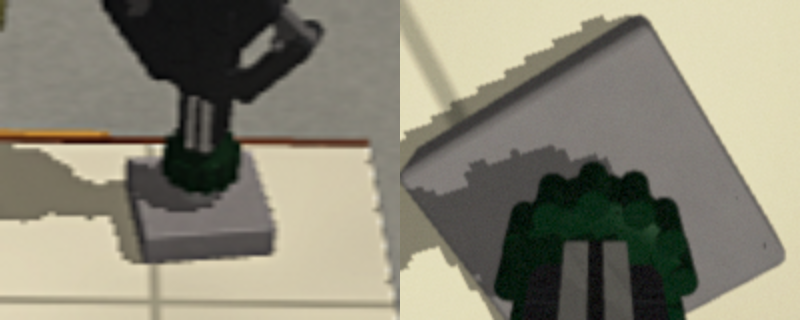

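The tips are centred on the knob, with contact at about 2 N. I'll press another 3 mm or so.

```bash
python3 -m crank '[1,0,0.1,0,0,1,0,0.2,0,0,1,0,0.3,0,0,1,0,0.3,0,0,1,0,0.3,0,0]'; python3 -m crank '[1,0,0,0,0]'
```

```text
t: 12.7
eef_pos: [0.4586, 0.2465, 0.1619]
eef_rot: [[0.379, -0.0, -0.925], [0.925, -0.0, 0.379], [-0.0, -1.0, 0.0]]
ft_force: [-2.2, -0.8, 4.8]
width: 0.0004
t: 12.8
eef_pos: [0.4586, 0.2465, 0.1619]
eef_rot: [[0.379, -0.0, -0.925], [0.925, -0.0, 0.379], [-0.0, -1.0, 0.0]]
ft_force: [-1.8, -0.1, 4.3]
width: -0.0002
```

```bash
python3 -m crank '[1,0,-0.3,0,0,1,0,-0.6,0,0,1,0,-1.5,0,0,1,0,-4,0,0,1,0,-8,0,0]'; python3 -m crank '[1,0,-2,0,0,1,0,-2,0,0,1,5,-2,5,0,1,8,-2,8,0,1,8,-2,8,0]';python3 -m crank '[1,0,0,0,0,1,0,0,0,0]'; python3 w.py k3 .4578 .2448 .168
```

```text
t: 13.3
eef_pos: [0.4573, 0.2458, 0.2408]
eef_rot: [[0.379, -0.004, -0.925], [0.925, -0.002, 0.379], [-0.004, -1.0, 0.003]]
ft_force: [1.2, 0.2, 0.5]
width: 0.0002
t: 13.8
eef_pos: [0.4133, 0.3541, 0.2608]
eef_rot: [[0.376, -0.001, -0.927], [0.927, 0.001, 0.376], [0.0, -1.0, 0.002]]
ft_force: [-0.0, 0.0, -0.5]
width: -0.0
t: 14.0
eef_pos: [0.4148, 0.3501, 0.261]
eef_rot: [[0.379, -0.001, -0.926], [0.926, -0.002, 0.379], [-0.002, -1.0, 0.0]]
ft_force: [-0.5, 0.5, 0.0]
width: 0.0002
14.0 [0.4148 0.3501 0.261 ] [-0.5375  0.5371  0.0096] 0.00019490490634244188 (np.float64(169.75857934837023), np.float64(308.2645943067054)) tcp px (np.float64(275.04637780580623), np.float64(278.0226311458997))
```

View pics/k3_scene.png

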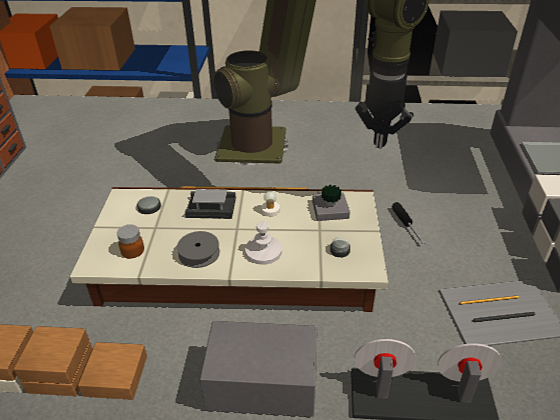

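Run:
```python
import cv2,numpy as np
for k in('scene','top'):
    a=cv2.imread(f'pics/{k}0.png');b=cv2.imread(f'pics/k3_{k}.png')
    cv2.imwrite(f'pics/d_{k}.png',np.clip(3*cv2.absdiff(a,b).astype(int),0,255).astype('uint8'))
x=[cv2.resize(cv2.imread(f'pics/{f}.png')[155:235,281:381],(400,320)) for f in('scene0','k3_scene')]
y=[cv2.resize(cv2.imread(f'pics/{f}.png')[120:320,130:480],(400,229)) for f in('d_top','d_scene')]
cv2.imwrite('pics/fin.png',np.vstack([np.hstack(x),np.hstack(y)]))
```

```text
(no output)
```

View pics/fin.png

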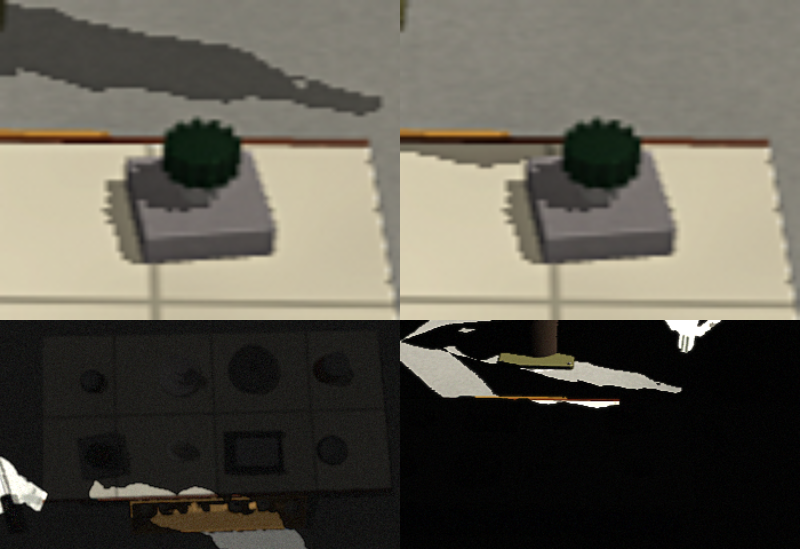

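The difference images show only the arm and its shadow. Every part stands where it was, and the knob is back up.

```bash
python3 -c "
from bench import manip
print(manip.sign_off())"
```

```text
the job is handed in; nothing more can be done
None
```

I pressed the spindle cap, the gate plate and the knob in that order with shut fingertips, let each spring back, and handed the job in at about 14 s.

| Part | Depth pressed (estimated) | Upward force read at the press |
|---|---|---|
| Spindle cap | 5–6 mm | 3.9 N |
| Gate plate | 5–6 mm | 3.5–4.1 N |
| Knob | about 6 mm | 4.3–4.8 N |

The depths are worked out from fingertip height, contact height and the force reading, which is noisy by about 0.7 N. The joint positions themselves can't be read.

- **Final pictures:** The before/after difference images show only the arm and its shadow. The wrist force is near zero and all three parts are back at their rest height. The lenses and the other items haven't moved.
- **Placement corrections:** My first move to the knob was a few millimetres off sideways. I corrected it before pressing, and the wrist picture then showed the fingertips centred on the knob. The spindle and gate positions agreed with the wrist camera to about 2 mm.

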